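Find the rattling parts case

TASK

One of the three sealed orange parts cases has a part loose inside: find out which one rattles by shaking them (along their length). Set the two quiet cases upright up on the narrow raised rail and let go of them; only then take up the rattling case, which must never be stood on the rail, and finish while still holding it level and still in the gripper, at least 10 cm up, over the green mat. Leave the spanner, the damper and the socket where they are.

Things in the scene. Friction and masses are not known exactly. Their poses are not given: they have to be found in the camera images.
- case_a: one of three sealed parts cases that look alike: closed box 110 (x, length) x 56 (y) x 50 (z) mm, orange with a black lid and a steel latch on each short end, 0.3 to 0.45 kg, smooth flat long sides to grip across the 56 mm. Origin: centre of its underside; z up. All three stand upright on the bench, in any order
- case_b: another of the three cases, same size, looks and frame. Of the three, two are packed tight, balanced at the middle; the third, not told by name, place, weight or looks, holds a loose part
- case_c: another of the three cases, same size, looks and frame. The loose part, in whichever case has it: a 180 g steel bush that slides 30 mm either way from the middle along the case's x with little friction. A brisk shake or 10 degree tip end to end runs it to the end, where it stays: moment 0.05 N m about the case's middle
- rail: fixed narrow raised rail of aluminium with a blue strip on top: flat top 50 (x) x 300 (y) mm, 60 mm above the bench, on two dark steel feet. Origin: centre of its footprint at bench height; y along the rail, x across it, z up. The cases are longer than the rail is wide; both fit side by side laid across it (length along the rail's x), for example at y = -75 and +75 mm
- mat: fixed flat green square mat, 130 x 130 x 3 mm, over which the rattling case is held out. Origin: centre of its underside
- spanner: bystander: steel ring spanner lying flat, 222 mm long along its x, 32 mm wide, 12 mm high. Origin: middle of its underside
- damper: bystander: shock absorber lying down, 256 mm long along its x, 52 mm high. Origin: middle of its underside
- socket: bystander: upright steel socket, 28 mm diameter, 40 mm high. Origin: centre of its underside

How it is judged:
On the way, in this order (a step that is already met when the one before it is completed fails the run):
1. a quiet case stands on the rail, let go (((height (world z) of case_a between 0.056 and 0.066 m and angle between case_a's own z axis and vertical below 0.1 rad and contact force between case_a and rail above 0.5 N and linear speed of case_a below 0.03 m/s and x of case_a in the frame of rail between -0.03 and 0.03 m and y of case_a in the frame of rail between -0.16 and 0.16 m and contact force between case_a and the fingers below 0.1 N) or (height (world z) of case_c between 0.056 and 0.066 m and angle between case_c's own z axis and vertical below 0.1 rad and contact force between case_c and rail above 0.5 N and linear speed of case_c below 0.03 m/s and x of case_c in the frame of rail between -0.03 and 0.03 m and y of case_c in the frame of rail between -0.16 and 0.16 m and contact force between case_c and the fingers below 0.1 N))), for 0.2 s.
2. both quiet cases stand on the rail, let go, while the rattling case is not held up (height (world z) of case_a between 0.056 and 0.066 m and angle between each of case_a, case_c's own z axis and vertical below 0.1 rad and contact force between each of case_a, case_c and rail above 0.5 N and linear speed of each of case_a, case_c below 0.03 m/s and x of case_a in the frame of rail between -0.03 and 0.03 m and y of case_a in the frame of rail between -0.16 and 0.16 m and contact force between each of case_a, case_c and the fingers below 0.1 N and height (world z) of case_c between 0.056 and 0.066 m and x of case_c in the frame of rail between -0.03 and 0.03 m and y of case_c in the frame of rail between -0.16 and 0.16 m and height (world z) of case_b below 0.05 m), for 0.2 s.
3. after that the rattling case is lifted in the gripper (height (world z) of case_b above 0.09 m and contact force between case_b and the fingers above 1 N), for 0.2 s.
At the end, for the whole second after the job is handed in: Quiet cases let go, upright (0.1 rad) at rest on the rail, middles within 30 mm of its centre line and between its ends. Rattling case held by the fingers alone, underside over 0.10 m up, middle within 65 mm of the mat's centre in plan, level (0.25 rad), under 0.04 m/s (height (world z) of case_a between 0.056 and 0.066 m and angle between each of case_a, case_c's own z axis and vertical below 0.1 rad and contact force between each of case_a, case_c and rail above 0.5 N and linear speed of each of case_a, case_c below 0.03 m/s and x of case_a in the frame of rail between -0.03 and 0.03 m and y of case_a in the frame of rail between -0.16 and 0.16 m and contact force between each of case_a, case_c and the fingers below 0.1 N and height (world z) of case_c between 0.056 and 0.066 m and x of case_c in the frame of rail between -0.03 and 0.03 m and y of case_c in the frame of rail between -0.16 and 0.16 m and height (world z) of case_b above 0.1 m and horizontal distance between case_b and mat below 0.065 m and angle between case_b's own z axis and vertical below 0.25 rad and linear speed of case_b below 0.04 m/s and contact force between case_b and the fingers above 1 N and contact force between case_b and rail below 0.1 N and contact force between case_b and case_a below 0.1 N and contact force between case_b and case_c below 0.1 N and contact force between case_b and damper below 0.1 N); the arm keeps its last pose, push and grip.
It fails at once if the rattling case is stood on the rail (contact force between case_b and rail above 1 N).
It fails at once if the spanner is moved more than 30 mm (distance of spanner from where it was at the start of the episode above 0.03 m).
It fails at once if the damper is moved more than 30 mm (distance of damper from where it was at the start of the episode above 0.03 m).
It fails at once if the socket is moved more than 30 mm (distance of socket from where it was at the start of the episode above 0.03 m).
It also fails if it takes over 72 s, if anything falls off the work surface, if the arm or the gripper's body presses on something with over 40 N, if the wrist force passes 120 N, or if a joint passes its speed limit or range.

ROBOT

A 6-joint arm with a two-finger parallel gripper is mounted at the origin on the work surface. World frame = base frame: x ahead of the robot, y to its left, z up, the work surface at z = 0. Lengths are in m, angles in rad, forces in N, time in s.
With the tool pointing down it reaches from about 0.35 to 0.975 m from the base axis. Payload 4.9 kg.
Tool frame: the origin (TCP) lies on the mounting face of the last link; the fingertips stand 173 mm ahead of it and the grasp point (between the pads) lies 155 mm ahead of it; z points along the fingers, y is the direction in which the jaws open and shut (so a half turn about z gives the same grasp; the last joint's range is limited). The gripper opens to 85 mm and grips with 20 to 120 N. Pads are 22 mm wide; open, the fingers measure 114 mm over their backs; the gripper's body (76 mm by 85 mm) begins 54 mm behind the grasp point. The pads swing forward as they close: fully open they stand 13 mm farther back than shut.
Start: joints at [1.229, 0.053, 1.613, -0, 1.476, -0.119], TCP at [0.138, 0.61, 0.405] pointing down, gripper open.
Joint ranges: [-3.01, 3.01], [-1.01, 2.22], [0.06, 2.58], [-1.02, 4.17], [0.09, 2.62], [-3.14, 3.14]. Speed limits (rad/s): [2.57, 2.57, 3.14, 3.14, 3.14, 3.14].

INTERFACE

Orientations are given as a unit quaternion [w, x, y, z].
In Python, from plant import manip gives the robot as it stands.
- The arm moves only by the tool play_rows, never from a script. Its argument "increments" is a list of rows, each an object with "offset": the shift along the tool's x, y, z in mm, a list of three; "twist": the turn about the tool's z in rad; "grip": the opening, from 0 (shut) to 1 (fully open). In form: [{"offset": [dx, dy, dz], "twist": twist, "grip": grip}, ...]. A call has 1 to 5 rows; each row is the pose to reach, as a shift and turn from the pose commanded when the call began, along the tool's axes at that moment; what a row does not reach only later rows make up. A row lasts 1/12 s, in which the tool goes at most 41.7 mm and 7.16 degrees, less where a joint would pass 70% of its speed; a pose out of reach is approached as far as the arm can. A call with a gripper value outside its range is refused whole. The fingers move at their own pace and stop on an object; the grip force is fixed at half the most. Time passes only in rows, so rows that repeat a pose let the fingers close. It gives the time, the measured TCP pose, the force and the opening at its end, in the units of the state.
- manip.state(): the state, without advancing time (a new reading comes with each control period).
- manip.grab_frame(name): name is "scene" or "top" or "wrist"; returns the picture (420x560x3 uint8, blue, green, red); there is no depth.
- manip.get_calibration(name): a dict with "fx", "fy", "cx", "cy" (pixels), "T" (4x4, takes a point from camera to world coordinates). Camera axes: x right, y down, z forward; pixel columns grow to the right and rows downward; lengths in m; the calibration is good to about 2 mm. A picture is of the moment at which its call begins: read the wrist's pose just before it. get_calibration takes no time and is no camera call; for the wrist camera it gives the pose at the moment of the call.
- manip.job_done(): hands the job in, once; it reports no verdict.
Trained networks look in the newest picture that a camera, given by its name, has taken for a name from the list of things; names that differ only in an ending like _2 or _b are one class to them, and where a whole thing is asked for, a point or a joint stands for the part that bears it (a point fixed in the world has none). Each returns a list of dicts, best first, with "p" (0 to 1); they miss things now and then, are a little off and sometimes report something else, mostly with a low value. They report only what shows in the picture. A call takes as long as a camera call.
- manip.boxes_of(query, camera): "xyz" ([x, y, z] in m, in the coordinates of the camera as it stood for that picture, good to about 4 mm: the middle of the surface that is visible of it).
- manip.tip_of(query, camera): "xyz" ([x, y, z] in m, in the coordinates of the camera as it stood for that picture, good to about 4 mm: a listed point, or the origin of a listed thing).
The state is a dict: "time": time; "joint_pos": joint angles; "joint_vel": joint speeds; "joint_efforts": joint torques, N m; "tool_pos": TCP position; "tool_rot": TCP orientation; "contact_force": force on the tool from outside, world axes, zero at the start; "ft_torque": the same for the moment, N m; "gripper_width": opening from 0.0 (shut) to 1.0 (fully open).
Only numpy, scipy, OpenCV 4.12 (cv2) and the standard library are available. Lean on these libraries where they do the work, as an engineer would, in place of code of your own. Each camera call takes 0.05 s, during which the arm holds its last target. There are 200 camera calls.

## Working session

There is one attempt and no reset: what is moved stays moved. The work goes in short steps, Python scripts to look and compute and a tool call to move; the robot and the scene stay as the last step left them, time stands still between calls to the robot, and variables do not carry over. Pictures are saved under pics/ and viewed, about 8 in all and at most 12, crops included, and the job is handed in when it is done.

Besides the shell and the picture viewer there is one more tool, called after "Request:" as name(argument=value, ...) on one line, values as JSON. play_rows: Moves the arm, as the interface text tells. Its arguments: {"type":"object","properties":{"increments":{"type":"array"}},"required":["increments"]}

```bash
mkdir -p pics; cat > h.py <<'E'
from plant import manip
import numpy as np, cv2
from scipy.spatial.transform import Rotation as R
def w(name,xyz):
    T=np.array(manip.get_calibration(name)["T"]); return (T@np.r_[xyz,1])[:3]
def tool():
    s=manip.state(); q=s["tool_rot"]; return np.array(s["tool_pos"]), R.from_quat([q[1],q[2],q[3],q[0]]), s
def ground(name,u,v,z):
    c=manip.get_calibration(name);T=np.array(c["T"])
    d=T[:3,:3]@[(u-c["cx"])/c["fx"],(v-c["cy"])/c["fy"],1]; o=T[:3,3]
    return o+d*(z-o[2])/d[2]
E
python3 - <<'E'
from h import *
p,r,s=tool(); print(p,r.as_matrix().round(3),s)
im=manip.grab_frame("top"); cv2.imwrite("pics/top0.png",im)
for n in ["case_a","rail","mat","spanner","damper","socket"]:
    print(n,[(w("top",d["xyz"]).round(3),round(d["p"],2)) for d in manip.tip_of(n,"top")], [(w("top",d["xyz"]).round(3),round(d["p"],2)) for d in manip.boxes_of(n,"top")])
cv2.imwrite("pics/sc0.png",manip.grab_frame("scene"))
print(manip.state()["time"])
E
```

```text
[0.13801833 0.60928804 0.4034549 ] [[-0.975  0.221 -0.001]
 [ 0.221  0.975 -0.002]
 [ 0.    -0.002 -1.   ]] {'time': 0.0, 'joint_pos': array([ 1.22898347e+00,  5.33550466e-02,  1.61430886e+00, -2.92233297e-05,
        1.47601990e+00, -1.19030850e-01]), 'joint_vel': array([ 1.27670831e-03, -1.47273562e-03,  1.66328460e-04,  1.92340757e-04,
        8.89399275e-05,  7.43700906e-04]), 'joint_efforts': array([ 8.49857752e-04, -3.93644035e+01, -3.70194519e+01,  4.43093541e-05,
        6.60609832e-03,  3.93789108e-06]), 'tool_pos': array([0.13801833, 0.60928804, 0.4034549 ]), 'tool_rot': array([-2.24637275e-04,  1.11159339e-01,  9.93802047e-01, -1.02126437e-03]), 'contact_force': array([-0.06310123,  0.23918101, -0.15883319]), 'ft_torque': array([ 0.02918901, -0.01390579,  0.00433764]), 'gripper_width': 0.9990342226013679}
case_a [(array([ 0.44 ,  0.026, -0.   ]), 0.97), (array([ 0.48 , -0.34 , -0.002]), 0.88), (array([ 0.45 , -0.137,  0.004]), 0.62)] [(array([ 0.479, -0.331,  0.051]), 0.97), (array([0.438, 0.026, 0.049]), 0.92)]
rail [(array([0.532, 0.281, 0.001]), 0.69)] [(array([0.532, 0.281, 0.062]), 0.89)]
mat [(array([ 0.642, -0.122, -0.001]), 0.77), (array([0.698, 0.29 , 0.001]), 0.44)] [(array([ 0.641, -0.12 ,  0.001]), 0.85)]
spanner [(array([ 0.654, -0.302, -0.002]), 0.6)] [(array([ 0.653, -0.303,  0.008]), 0.89)]
damper [] [(array([0.69 , 0.268, 0.046]), 0.63)]
socket [(array([ 0.567,  0.096, -0.001]), 0.58), (array([ 0.652, -0.304, -0.005]), 0.35)] []
0.7
```

View pics/top0.png

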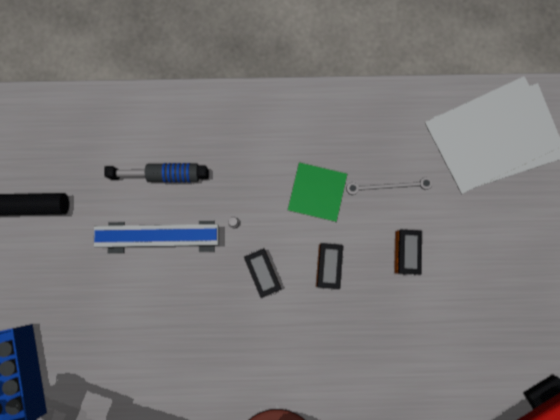

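The top view shows the three cases at pixels (263,273), (330,266) and (409,252), the rail at (156,235), the mat at (318,192), the spanner at (390,186), the damper at (160,172) and the socket at (234,222). Next I measure the orientations.

```bash
python3 - <<'E'
from h import *
im=cv2.imread("pics/top0.png"); hsv=cv2.cvtColor(im,cv2.COLOR_BGR2HSV)
def fit(mask,z,name):
    n,l,st,c=cv2.connectedComponentsWithStats(mask)
    for i in range(1,n):
        if st[i,4]<250: continue
        cs,_=cv2.findContours((l==i).astype(np.uint8),cv2.RETR_EXTERNAL,cv2.CHAIN_APPROX_NONE)
        W=np.array([ground("top",p[0][0],p[0][1],z)[:2] for p in cs[0]])
        (cx,cy),(a,b),t=cv2.minAreaRect((W*1000).astype(np.float32))
        if a<b: a,b,t=b,a,t-90
        print(name,c[i].round(0),"ctr",round(cx),round(cy),"size",round(a),round(b),"long axis deg from x",round((t+90)%180-90,1))
g=im.max(axis=2)
m=np.zeros(g.shape,np.uint8); m[235:305,235:435]=(g[235:305,235:435]<75)*255
fit(m,0.05,"case")
m=((hsv[...,0]>100)&(hsv[...,0]<125)&(hsv[...,1]>150)&(im[...,0]>90)).astype(np.uint8); m[:215]=0;m[260:]=0
fit(m,0.06,"rail")
m=((hsv[...,0]>45)&(hsv[...,0]<75)&(hsv[...,1]>150)).astype(np.uint8); fit(m,0.003,"mat")
for n in ["case_a"]:
  manip.grab_frame("scene"); print([(w("scene",d["xyz"]).round(3),round(d["p"],2)) for d in manip.tip_of(n,"scene")])
for n in ["rail","mat","socket","damper"]:
  print(n,[(w("scene",d["xyz"]).round(3),round(d["p"],2)) for d in manip.tip_of(n,"scene")])
E
```

```text
case [407. 256.] ctr 476 -331 size 96 64 long axis deg from x -3.1
case [329. 266.] ctr 453 -138 size 108 58 long axis deg from x -6.1
case [263. 272.] ctr 439 24 size 109 57 long axis deg from x 21.3
rail [155. 235.] ctr 534 283 size 290 25 long axis deg from x 89.8
mat [317. 192.] ctr 643 -118 size 125 124 long axis deg from x 75.3
[(array([ 0.483, -0.336, -0.   ]), 0.96), (array([0.438, 0.031, 0.005]), 0.95), (array([ 0.459, -0.138, -0.001]), 0.56)]
rail [(array([0.531, 0.281, 0.   ]), 0.81), (array([ 0.642, -0.114, -0.004]), 0.17)]
mat [(array([ 0.643, -0.117, -0.001]), 0.94), (array([ 0.569,  0.1  , -0.005]), 0.45)]
socket [(array([ 0.567,  0.098, -0.005]), 0.77)]
damper [(array([0.692, 0.285, 0.002]), 0.55)]
```

View pics/sc0.png

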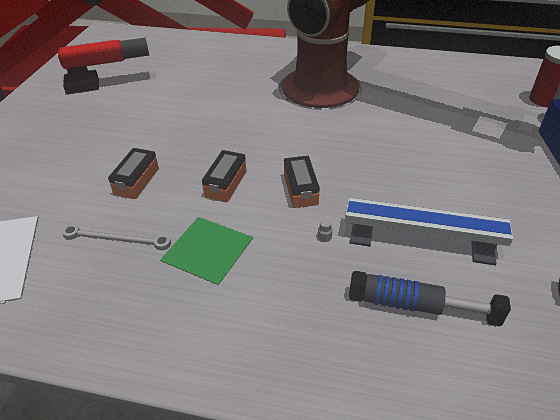

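Request:
play_rows(increments=[{"offset": [-105,-125,0],"twist": 0,"grip": 1},{"offset": [-105,-125,0],"twist": 0,"grip": 1},{"offset": [-105,-125,0],"twist": 0,"grip": 1},{"offset": [-105,-125,0],"twist": 0,"grip": 1},{"offset": [-105,-125,0],"twist": 0,"grip": 1}])

```text
time: 1.42
tool_pos: [0.2147, 0.4606, 0.4042]
tool_rot: [0.001, 0.113, 0.994, -0.001]
contact_force: [0.5, -0.6, -1.2]
gripper_width: 0.998
```

Request:
play_rows(increments=[{"offset": [-105,-125,0],"twist": 0,"grip": 1},{"offset": [-105,-125,0],"twist": 0,"grip": 1},{"offset": [-105,-125,0],"twist": 0,"grip": 1},{"offset": [-105,-125,0],"twist": 0,"grip": 1},{"offset": [-105,-125,0],"twist": 0,"grip": 1}])

```text
time: 1.83
tool_pos: [0.2898, 0.3156, 0.405]
tool_rot: [0.001, 0.115, 0.993, -0.001]
contact_force: [-0.5, 0.4, 0.4]
gripper_width: 1.002
```

Request:
play_rows(increments=[{"offset": [-105,-125,0],"twist": 0,"grip": 1},{"offset": [-105,-125,0],"twist": 0,"grip": 1},{"offset": [-105,-125,0],"twist": 0,"grip": 1},{"offset": [-105,-125,0],"twist": 0,"grip": 1},{"offset": [-105,-125,0],"twist": 0,"grip": 1}])

```text
time: 2.25
tool_pos: [0.3646, 0.1702, 0.4051]
tool_rot: [0.001, 0.115, 0.993, -0.001]
contact_force: [-0.8, 0.3, 0.4]
gripper_width: 1.0
```

Request:
play_rows(increments=[{"offset": [-105,-125,0],"twist": 0,"grip": 1},{"offset": [-105,-125,0],"twist": 0,"grip": 1},{"offset": [-105,-125,0],"twist": 0,"grip": 1},{"offset": [-105,-125,0],"twist": 0,"grip": 1},{"offset": [-105,-125,0],"twist": 0,"grip": 1}])

```text
time: 2.67
tool_pos: [0.4393, 0.0254, 0.405]
tool_rot: [0.001, 0.114, 0.993, -0.001]
contact_force: [-0.5, 1.1, 0.8]
gripper_width: 1.001
```

Request:
play_rows(increments=[{"offset": [0,0,60],"twist": -0.595,"grip": 1},{"offset": [0,0,60],"twist": -0.595,"grip": 1},{"offset": [0,0,60],"twist": -0.595,"grip": 1},{"offset": [0,0,60],"twist": -0.595,"grip": 1},{"offset": [0,0,60],"twist": -0.595,"grip": 1}])

```text
time: 3.08
tool_pos: [0.4372, 0.0302, 0.344]
tool_rot: [-0.001, -0.188, 0.982, 0.001]
contact_force: [0.3, 0.2, 0.4]
gripper_width: 0.997
```

Request:
play_rows(increments=[{"offset": [0,0,35],"twist": 0,"grip": 1},{"offset": [0,0,70],"twist": 0,"grip": 1},{"offset": [0,0,105],"twist": 0,"grip": 1},{"offset": [0,0,140],"twist": 0,"grip": 1},{"offset": [0,0,159],"twist": 0,"grip": 1}])

```text
time: 3.5
tool_pos: [0.4355, 0.0304, 0.1818]
tool_rot: [-0.003, -0.185, 0.983, 0.001]
contact_force: [-1.4, 0.2, -1.4]
gripper_width: 1.0
```

Request:
play_rows(increments=[{"offset": [0,0,0],"twist": 0,"grip": 0.4},{"offset": [0,0,0],"twist": 0,"grip": 0.4},{"offset": [0,0,0],"twist": 0,"grip": 0.4},{"offset": [0,0,0],"twist": 0,"grip": 0.4},{"offset": [0,0,0],"twist": 0,"grip": 0.4}])

```text
time: 3.92
tool_pos: [0.4379, 0.0293, 0.1872]
tool_rot: [0.001, -0.185, 0.983, -0.0]
contact_force: [0.4, 0.4, -0.3]
gripper_width: 0.651
```

Request:
play_rows(increments=[{"offset": [0,0,0],"twist": 0,"grip": 0.2},{"offset": [0,0,0],"twist": 0,"grip": 0.2},{"offset": [0,0,0],"twist": 0,"grip": 0.2},{"offset": [0,0,-30],"twist": 0,"grip": 0.2},{"offset": [0,0,-60],"twist": 0,"grip": 0.2}])

```text
time: 4.33
tool_pos: [0.4355, 0.0291, 0.2436]
tool_rot: [-0.004, -0.185, 0.983, 0.001]
contact_force: [0.7, -0.7, -3.9]
gripper_width: 0.649
```

Request:
play_rows(increments=[{"offset": [0,0,-30],"twist": 0,"grip": 0.2},{"offset": [0,0,-60],"twist": 0,"grip": 0.2},{"offset": [0,0,-60],"twist": 0,"grip": 0.2},{"offset": [0,0,-60],"twist": 0,"grip": 0.2},{"offset": [0,0,-60],"twist": 0,"grip": 0.2}])

```text
time: 4.75
tool_pos: [0.4364, 0.0291, 0.3038]
tool_rot: [-0.001, -0.185, 0.983, 0.0]
contact_force: [-0.3, -0.0, -4.1]
gripper_width: 0.647
```

```bash
cat >> h.py <<'E'
def ft(n=6):
    F=[];M=[]
    for _ in range(n):
        p,r,s=tool(); F.append(r.inv().apply(s["contact_force"])); M.append(r.inv().apply(s["ft_torque"])); manip.grab_frame("wrist")
    print("t",round(s["time"],2),"pos",p.round(4),"caseyaw",round(np.degrees(np.arctan2(*-r.as_matrix()[1::-1,0])),1),"F tool",np.mean(F,0).round(2),"M tool",np.mean(M,0).round(3),"sd",np.std(M,0).round(3),"width",round(s["gripper_width"],3))
E
python3 -c "
from h import *
ft(6)"
```

```text
t 5.0 pos [0.4367 0.0291 0.3037] caseyaw 21.3 F tool [0.23 0.15 4.14] M tool [-0.016  0.002  0.002] sd [0.036 0.016 0.031] width 0.649
```

Request:
play_rows(increments=[{"offset": [40,0,0],"twist": 0,"grip": 0.2},{"offset": [0,0,0],"twist": 0,"grip": 0.2},{"offset": [40,0,0],"twist": 0,"grip": 0.2},{"offset": [80,0,0],"twist": 0,"grip": 0.2},{"offset": [80,0,0],"twist": 0,"grip": 0.2}])

```text
time: 5.47
tool_pos: [0.3579, -0.0003, 0.2991]
tool_rot: [-0.007, -0.185, 0.983, 0.002]
contact_force: [0.8, 0.8, -3.5]
gripper_width: 0.647
```

Request:
play_rows(increments=[{"offset": [0,0,0],"twist": 0,"grip": 0.2},{"offset": [0,0,0],"twist": 0,"grip": 0.2},{"offset": [0,0,0],"twist": 0,"grip": 0.2}])

```text
time: 5.72
tool_pos: [0.3635, -0.0, 0.307]
tool_rot: [0.001, -0.185, 0.983, -0.0]
contact_force: [-0.9, -0.6, -3.4]
gripper_width: 0.644
```

```bash
python3 -c "
from h import *
ft(8)"
```

```text
t 6.07 pos [3.630e-01 1.000e-04 3.059e-01] caseyaw 21.3 F tool [0.48 0.09 3.79] M tool [-0.006  0.003  0.003] sd [0.042 0.046 0.028] width 0.648
```

Request:
play_rows(increments=[{"offset": [-40,0,0],"twist": 0,"grip": 0.2},{"offset": [0,0,0],"twist": 0,"grip": 0.2},{"offset": [-40,0,0],"twist": 0,"grip": 0.2},{"offset": [-80,0,0],"twist": 0,"grip": 0.2},{"offset": [-80,0,0],"twist": 0,"grip": 0.2}])

```text
time: 6.53
tool_pos: [0.4375, 0.0303, 0.3]
tool_rot: [-0.003, -0.185, 0.983, 0.002]
contact_force: [0.4, 0.4, -1.9]
gripper_width: 0.649
```

Request:
play_rows(increments=[{"offset": [0,0,0],"twist": 0,"grip": 0.2},{"offset": [0,0,0],"twist": 0,"grip": 0.2},{"offset": [0,0,0],"twist": 0,"grip": 0.2}])

```text
time: 6.78
tool_pos: [0.4376, 0.0289, 0.3067]
tool_rot: [0.001, -0.185, 0.983, -0.0]
contact_force: [-0.9, 0.0, -3.7]
gripper_width: 0.645
```

```bash
python3 -c "
from h import *
ft(8)"
```

```text
t 7.13 pos [0.4372 0.029  0.3061] caseyaw 21.3 F tool [-0.08  0.1   4.14] M tool [0.007 0.005 0.002] sd [0.025 0.016 0.019] width 0.649
```

Case 1 shows no shift in moment. Before trusting that, I'll set it back and test case 2, so the sensor gets a positive comparison.

Request:
play_rows(increments=[{"offset": [0,0,35],"twist": 0,"grip": 0.2},{"offset": [0,0,70],"twist": 0,"grip": 0.2},{"offset": [0,0,100],"twist": 0,"grip": 0.2},{"offset": [0,0,114],"twist": 0,"grip": 0.2},{"offset": [0,0,119],"twist": 0,"grip": 0.2}])

```text
time: 7.6
tool_pos: [0.4361, 0.0293, 0.1864]
tool_rot: [-0.006, -0.186, 0.983, 0.002]
contact_force: [-31.0, 2.5, 50.5]
gripper_width: 0.645
```

Request:
play_rows(increments=[{"offset": [0,0,0],"twist": 0,"grip": 0.2},{"offset": [0,0,0],"twist": 0,"grip": 1},{"offset": [0,0,0],"twist": 0,"grip": 1},{"offset": [0,0,0],"twist": 0,"grip": 1},{"offset": [0,0,0],"twist": 0,"grip": 1}])

```text
time: 8.02
tool_pos: [0.4377, 0.029, 0.1874]
tool_rot: [0.001, -0.185, 0.983, -0.0]
contact_force: [0.4, -0.3, -0.5]
gripper_width: 0.997
```

Request:
play_rows(increments=[{"offset": [0,0,-30],"twist": 0,"grip": 1},{"offset": [0,0,-60],"twist": 0,"grip": 1},{"offset": [0,0,-90],"twist": 0,"grip": 1},{"offset": [0,0,-110],"twist": 0,"grip": 1},{"offset": [0,0,-110],"twist": 0,"grip": 1}])

```text
time: 8.43
tool_pos: [0.4391, 0.0289, 0.3027]
tool_rot: [0.005, -0.185, 0.983, -0.002]
contact_force: [0.8, 0.3, 0.7]
gripper_width: 0.999
```

```bash
cat >> h.py <<'E'
def go(x,y,z,yaw):
    p,r,s=tool(); d=r.inv().apply(np.array([x,y,z])-p)*1000
    cy=np.degrees(np.arctan2(*-r.as_matrix()[1::-1,0])); print("t",round(s["time"],2),p.round(4),"yaw",round(cy,1),"offset",d.round(1),"twist",round(np.radians(cy-yaw),3))
E
python3 -c "
from h import *
go(.455,-.138,.30,-6)"
```

```text
t 8.43 [0.4391 0.0289 0.3027] yaw 21.3 offset [  45.9 -161.3    3.1] twist 0.477
```

Request:
play_rows(increments=[{"offset": [11,-40,0],"twist": 0.11,"grip": 1},{"offset": [22,-80,0],"twist": 0.22,"grip": 1},{"offset": [33,-120,0],"twist": 0.33,"grip": 1},{"offset": [46,-161,0],"twist": 0.44,"grip": 1},{"offset": [46,-161,0],"twist": 0.477,"grip": 1}])

```text
time: 8.85
tool_pos: [0.4529, -0.1429, 0.2967]
tool_rot: [0.0, 0.058, 0.998, -0.001]
contact_force: [0.5, 0.8, 0.8]
gripper_width: 1.0
```

Request:
play_rows(increments=[{"offset": [0,0,0],"twist": 0,"grip": 1},{"offset": [0,0,35],"twist": 0,"grip": 1},{"offset": [0,0,70],"twist": 0,"grip": 1},{"offset": [0,0,105],"twist": 0,"grip": 1},{"offset": [0,0,116],"twist": 0,"grip": 1}])

```text
time: 9.27
tool_pos: [0.4501, -0.1353, 0.175]
tool_rot: [-0.005, 0.051, 0.999, 0.002]
contact_force: [-0.7, 0.8, -0.6]
gripper_width: 0.999
```

Request:
play_rows(increments=[{"offset": [0,0,0],"twist": 0,"grip": 0.4},{"offset": [0,0,0],"twist": 0,"grip": 0.2},{"offset": [0,0,0],"twist": 0,"grip": 0.2},{"offset": [0,0,0],"twist": 0,"grip": 0.2},{"offset": [0,0,0],"twist": 0,"grip": 0.2}])

```text
time: 9.68
tool_pos: [0.4539, -0.1378, 0.1827]
tool_rot: [0.002, 0.052, 0.999, -0.001]
contact_force: [0.6, 0.6, 1.0]
gripper_width: 0.644
```

Request:
play_rows(increments=[{"offset": [0,0,0],"twist": 0,"grip": 0.2},{"offset": [0,0,-30],"twist": 0,"grip": 0.2},{"offset": [0,0,-60],"twist": 0,"grip": 0.2},{"offset": [0,0,-90],"twist": 0,"grip": 0.2},{"offset": [0,0,-120],"twist": 0,"grip": 0.2}])

```text
time: 10.1
tool_pos: [0.4523, -0.1373, 0.3016]
tool_rot: [-0.0, 0.052, 0.999, 0.0]
contact_force: [0.5, 0.6, -4.2]
gripper_width: 0.65
```

Request:
play_rows(increments=[{"offset": [40,0,0],"twist": 0,"grip": 0.2},{"offset": [0,0,0],"twist": 0,"grip": 0.2},{"offset": [40,0,0],"twist": 0,"grip": 0.2},{"offset": [80,0,0],"twist": 0,"grip": 0.2},{"offset": [80,0,0],"twist": 0,"grip": 0.2}])

```text
time: 10.52
tool_pos: [0.3678, -0.127, 0.2931]
tool_rot: [-0.008, 0.053, 0.999, 0.003]
contact_force: [0.7, -0.1, -3.1]
gripper_width: 0.651
```

Request:
play_rows(increments=[{"offset": [0,0,0],"twist": 0,"grip": 0.2},{"offset": [0,0,0],"twist": 0,"grip": 0.2},{"offset": [0,0,0],"twist": 0,"grip": 0.2}])

```text
time: 10.77
tool_pos: [0.3741, -0.1296, 0.3023]
tool_rot: [0.002, 0.052, 0.999, -0.001]
contact_force: [0.3, -0.4, -3.4]
gripper_width: 0.651
```

```bash
python3 -c "
from h import *
ft(8)"
```

```text
t 11.12 pos [ 0.3737 -0.1293  0.301 ] caseyaw -6.0 F tool [-0.06  0.07  3.79] M tool [ 0.007 -0.056  0.009] sd [0.029 0.017 0.031] width 0.65
```

Request:
play_rows(increments=[{"offset": [-40,0,0],"twist": 0,"grip": 0.2},{"offset": [0,0,0],"twist": 0,"grip": 0.2},{"offset": [-40,0,0],"twist": 0,"grip": 0.2},{"offset": [-80,0,0],"twist": 0,"grip": 0.2},{"offset": [-80,0,0],"twist": 0,"grip": 0.2}])

```text
time: 11.58
tool_pos: [0.4534, -0.1368, 0.2944]
tool_rot: [-0.003, 0.052, 0.999, 0.002]
contact_force: [1.6, -1.1, -1.4]
gripper_width: 0.65
```

Request:
play_rows(increments=[{"offset": [0,0,0],"twist": 0,"grip": 0.2},{"offset": [0,0,0],"twist": 0,"grip": 0.2},{"offset": [0,0,0],"twist": 0,"grip": 0.2}])

```text
time: 11.83
tool_pos: [0.4533, -0.1379, 0.302]
tool_rot: [0.001, 0.052, 0.999, -0.0]
contact_force: [0.6, -0.2, -3.6]
gripper_width: 0.65
```

```bash
python3 -c "
from h import *
ft(8)"
```

```text
t 12.18 pos [ 0.4528 -0.1377  0.3011] caseyaw -6.0 F tool [-0.12 -0.06  4.1 ] M tool [-0.002  0.044 -0.021] sd [0.027 0.03  0.031] width 0.649
```

Case 2 clearly rattles: its moment swings from -0.056 to +0.044, against 0.00 for case 1. I'll put it back and hover over case 3.

Request:
play_rows(increments=[{"offset": [0,0,35],"twist": 0,"grip": 0.2},{"offset": [0,0,70],"twist": 0,"grip": 0.2},{"offset": [0,0,98],"twist": 0,"grip": 0.2},{"offset": [0,0,108],"twist": 0,"grip": 0.2},{"offset": [0,0,113],"twist": 0,"grip": 0.2}])

```text
time: 12.65
tool_pos: [0.4519, -0.1371, 0.1854]
tool_rot: [-0.002, 0.052, 0.999, 0.001]
contact_force: [-0.2, -0.6, -4.1]
gripper_width: 0.649
```

Request:
play_rows(increments=[{"offset": [0,0,4],"twist": 0,"grip": 0.2},{"offset": [0,0,6],"twist": 0,"grip": 0.2},{"offset": [0,0,6],"twist": 0,"grip": 1},{"offset": [0,0,6],"twist": 0,"grip": 1},{"offset": [0,0,6],"twist": 0,"grip": 1}])

```text
time: 13.07
tool_pos: [0.4541, -0.1382, 0.184]
tool_rot: [0.002, 0.052, 0.999, -0.001]
contact_force: [-0.1, 0.5, 0.6]
gripper_width: 1.002
```

Request:
play_rows(increments=[{"offset": [0,0,0],"twist": 0,"grip": 1},{"offset": [0,0,-35],"twist": 0,"grip": 1},{"offset": [0,0,-70],"twist": 0,"grip": 1},{"offset": [0,0,-105],"twist": 0,"grip": 1},{"offset": [0,0,-120],"twist": 0,"grip": 1}])

```text
time: 13.48
tool_pos: [0.4542, -0.1382, 0.3079]
tool_rot: [0.004, 0.052, 0.999, -0.002]
contact_force: [-0.0, -0.3, 0.6]
gripper_width: 0.998
```

```bash
python3 -c "
from h import *
go(.481,-.337,.30,-3)"
```

```text
t 13.48 [ 0.4542 -0.1382  0.3079] yaw -6.0 offset [ -47.3 -194.9    8.9] twist -0.052
```

Request:
play_rows(increments=[{"offset": [-9,-38,0],"twist": 0,"grip": 1},{"offset": [-18,-76,0],"twist": 0,"grip": 1},{"offset": [-28,-114,0],"twist": 0,"grip": 1},{"offset": [-37,-154,0],"twist": -0.052,"grip": 1},{"offset": [-47,-193,0],"twist": -0.052,"grip": 1}])

```text
time: 13.9
tool_pos: [0.4795, -0.3365, 0.3027]
tool_rot: [0.001, 0.026, 1.0, -0.001]
contact_force: [0.2, 0.1, 0.2]
gripper_width: 1.002
```

Request:
play_rows(increments=[{"offset": [0,0,0],"twist": 0,"grip": 1},{"offset": [0,0,0],"twist": 0,"grip": 1},{"offset": [0,0,0],"twist": 0,"grip": 1}])

```text
time: 14.15
tool_pos: [0.4794, -0.3344, 0.3019]
tool_rot: [0.0, 0.027, 1.0, 0.0]
contact_force: [0.1, 0.3, 0.6]
gripper_width: 1.002
```

```bash
python3 -c "
from h import *
go(.481,-.337,.187,-3)
c=manip.get_calibration('wrist');cv2.imwrite('pics/w1.png',manip.grab_frame('wrist'))
print([(d['p'],w('wrist',d['xyz']).round(4)) for d in manip.tip_of('case_c','wrist')],[(d['p'],w('wrist',d['xyz']).round(4)) for d in manip.boxes_of('case_c','wrist')])
np.save('w1T.npy',c['T'])"
```

```text
t 14.15 [ 0.4794 -0.3344  0.3019] yaw -3.0 offset [ -1.7  -2.5 114.9] twist -0.001
[(0.8, array([ 0.4589, -0.1352, -0.0005])), (0.62, array([ 0.4829, -0.3373, -0.0011]))] [(0.73, array([ 0.4778, -0.3376,  0.0493])), (0.71, array([ 0.4599, -0.1605,  0.0368]))]
```

View pics/w1.png

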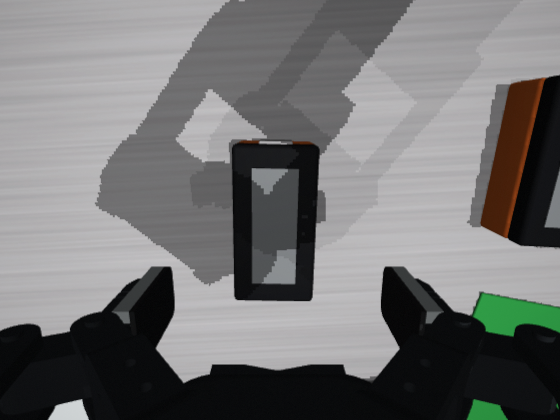

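Wrist view: case 3 is centred between the jaws (image centre about x=276) and aligned to within about 1°. I'll grasp it and carry it to the far rail spot.

Request:
play_rows(increments=[{"offset": [-1,-2,35],"twist": 0,"grip": 1},{"offset": [-1,-2,70],"twist": 0,"grip": 1},{"offset": [-1,-2,100],"twist": 0,"grip": 1},{"offset": [-1,-2,115],"twist": 0,"grip": 1},{"offset": [-1,-2,115],"twist": 0,"grip": 1}])

```text
time: 14.72
tool_pos: [0.4787, -0.3337, 0.182]
tool_rot: [-0.003, 0.026, 1.0, 0.003]
contact_force: [-0.1, 0.5, 0.2]
gripper_width: 1.001
```

Request:
play_rows(increments=[{"offset": [0,0,0],"twist": 0,"grip": 0.4},{"offset": [0,0,0],"twist": 0,"grip": 0.2},{"offset": [0,0,0],"twist": 0,"grip": 0.2},{"offset": [0,0,0],"twist": 0,"grip": 0.2},{"offset": [0,0,0],"twist": 0,"grip": 0.2}])

```text
time: 15.13
tool_pos: [0.4814, -0.3371, 0.1895]
tool_rot: [0.002, 0.026, 1.0, -0.001]
contact_force: [-0.4, 1.1, 7.1]
gripper_width: 0.648
```

Request:
play_rows(increments=[{"offset": [0,0,-10],"twist": 0,"grip": 0.2},{"offset": [0,0,-40],"twist": 0,"grip": 0.2},{"offset": [0,0,-75],"twist": 0,"grip": 0.2},{"offset": [0,0,-110],"twist": 0,"grip": 0.2},{"offset": [0,0,-140],"twist": 0,"grip": 0.2}])

```text
time: 15.55
tool_pos: [0.48, -0.3363, 0.3288]
tool_rot: [0.0, 0.026, 1.0, -0.0]
contact_force: [0.4, -1.1, -2.8]
gripper_width: 0.646
```

Request:
play_rows(increments=[{"offset": [-1,35,0],"twist": 0,"grip": 0.2},{"offset": [-2,70,0],"twist": 0,"grip": 0.2},{"offset": [-3,105,0],"twist": 0,"grip": 0.2},{"offset": [-4,140,0],"twist": 0,"grip": 0.2},{"offset": [-4,174,0],"twist": 0,"grip": 0.2}])

```text
time: 15.97
tool_pos: [0.4928, -0.1612, 0.3264]
tool_rot: [-0.0, 0.027, 1.0, 0.0]
contact_force: [0.3, -0.2, -3.6]
gripper_width: 0.647
```

Request:
play_rows(increments=[{"offset": [-1,35,0],"twist": 0,"grip": 0.2},{"offset": [-2,70,0],"twist": 0,"grip": 0.2},{"offset": [-3,105,0],"twist": 0,"grip": 0.2},{"offset": [-4,140,0],"twist": 0,"grip": 0.2},{"offset": [-4,174,0],"twist": 0,"grip": 0.2}])

```text
time: 16.38
tool_pos: [0.506, 0.0123, 0.3265]
tool_rot: [-0.0, 0.026, 1.0, -0.0]
contact_force: [0.7, -0.2, -3.8]
gripper_width: 0.646
```

Request:
play_rows(increments=[{"offset": [-1,35,0],"twist": 0,"grip": 0.2},{"offset": [-2,70,0],"twist": 0,"grip": 0.2},{"offset": [-3,105,0],"twist": 0,"grip": 0.2},{"offset": [-4,140,0],"twist": 0,"grip": 0.2},{"offset": [-4,174,0],"twist": 0,"grip": 0.2}])

```text
time: 16.8
tool_pos: [0.5192, 0.1858, 0.3264]
tool_rot: [-0.0, 0.026, 1.0, -0.0]
contact_force: [-0.4, -0.4, -5.5]
gripper_width: 0.645
```

Request:
play_rows(increments=[{"offset": [-1,35,0],"twist": 0,"grip": 0.2},{"offset": [-2,70,0],"twist": 0,"grip": 0.2},{"offset": [-3,105,0],"twist": 0,"grip": 0.2},{"offset": [-4,140,0],"twist": -0.052,"grip": 0.2},{"offset": [-4,174,0],"twist": -0.052,"grip": 0.2}])

```text
time: 17.22
tool_pos: [0.5325, 0.3592, 0.3262]
tool_rot: [-0.0, -0.001, 1.0, -0.0]
contact_force: [0.1, -0.4, -3.1]
gripper_width: 0.646
```

Request:
play_rows(increments=[{"offset": [0,0,0],"twist": 0,"grip": 0.2},{"offset": [0,0,0],"twist": 0,"grip": 0.2},{"offset": [0,0,0],"twist": 0,"grip": 0.2}])

```text
time: 17.47
tool_pos: [0.5327, 0.3575, 0.326]
tool_rot: [-0.001, 0.0, 1.0, -0.001]
contact_force: [-0.0, 0.1, -2.7]
gripper_width: 0.643
```

```bash
python3 -c "
from h import *
ft(6); go(.532,.357,.248,0)
c=manip.get_calibration('wrist');cv2.imwrite('pics/w2.png',manip.grab_frame('wrist'))"
```

```text
t 17.72 pos [0.5332 0.3567 0.3267] caseyaw -0.1 F tool [-0.12 -0.03  3.6 ] M tool [0.024 0.002 0.009] sd [0.03  0.034 0.036] width 0.646
t 17.77 [0.5332 0.3568 0.3268] yaw -0.1 offset [ 1.2  0.2 78.8] twist -0.002
```

View pics/w2.png

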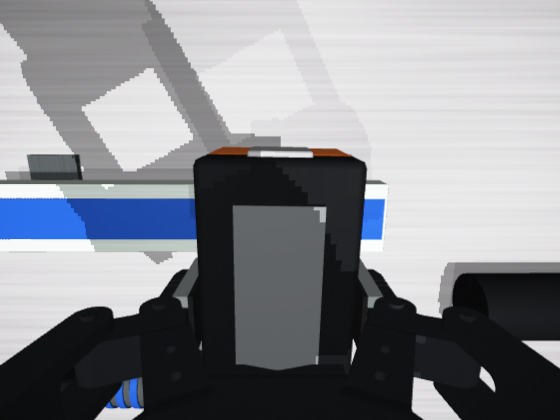

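Wrist view: the case is held straight over the blue strip. The rail end is at about (385,215) and its edges are at rows 183 and 250.

```bash
python3 -c "
from h import *
for u,v,z in [(385,215,.06),(100,197,.06),(100,240,.06),(100,185,.06),(100,250,.06),(372,198,.06),(372,240,.06)]: print(u,v,ground('wrist',u,v,z).round(4))
z=.3268-.155-.034+.05
for zz in (.19,.195):
  for u,v in [(195,160),(362,160),(280,155)]: print(zz,u,v,ground('wrist',u,v,zz).round(4))
"
```

```text
385 215 [0.532  0.4335 0.06  ]
100 197 [0.5184 0.2334 0.06  ]
100 240 [0.5501 0.2291 0.06  ]
100 185 [0.5099 0.2345 0.06  ]
100 250 [0.5578 0.228  0.06  ]
372 198 [0.5196 0.4235 0.06  ]
372 240 [0.5506 0.4256 0.06  ]
0.19 195 160 [0.4793 0.3322 0.19  ]
0.19 362 160 [0.4795 0.3833 0.19  ]
0.19 280 155 [0.4779 0.3582 0.19  ]
0.195 195 160 [0.4788 0.3334 0.195 ]
0.195 362 160 [0.4789 0.3821 0.195 ]
0.195 280 155 [0.4774 0.3582 0.195 ]
```

Request:
play_rows(increments=[{"offset": [0,0,25],"twist": 0,"grip": 0.2},{"offset": [0,0,50],"twist": 0,"grip": 0.2},{"offset": [0,0,64],"twist": 0,"grip": 0.2},{"offset": [0,0,70],"twist": 0,"grip": 0.2},{"offset": [0,0,73],"twist": 0,"grip": 0.2}])

```text
time: 18.23
tool_pos: [0.5327, 0.3573, 0.2521]
tool_rot: [-0.001, 0.001, 1.0, -0.001]
contact_force: [0.5, 0.1, -3.4]
gripper_width: 0.645
```

Request:
play_rows(increments=[{"offset": [0,0,1],"twist": 0,"grip": 0.2},{"offset": [0,0,2],"twist": 0,"grip": 0.2},{"offset": [0,0,4],"twist": 0,"grip": 0.2},{"offset": [0,0,5],"twist": 0,"grip": 0.2},{"offset": [0,0,5],"twist": 0,"grip": 0.2}])

```text
time: 18.65
tool_pos: [0.5334, 0.3579, 0.2496]
tool_rot: [0.001, 0.0, 1.0, 0.0]
contact_force: [0.9, 0.3, -3.8]
gripper_width: 0.646
```

```bash
python3 -c "
from h import *
ft(4)"
```

```text
t 18.8 pos [0.5334 0.3579 0.2496] caseyaw -0.0 F tool [-0.52  0.52  2.76] M tool [-0.018 -0.078  0.015] sd [0.028 0.034 0.034] width 0.646
```

Request:
play_rows(increments=[{"offset": [0,0,1],"twist": 0,"grip": 0.2},{"offset": [0,0,1.5],"twist": 0,"grip": 0.2},{"offset": [0,0,1.5],"twist": 0,"grip": 0.2},{"offset": [0,0,1.5],"twist": 0,"grip": 0.2}])

```text
time: 19.18
tool_pos: [0.5335, 0.358, 0.2496]
tool_rot: [0.001, 0.0, 1.0, 0.0]
contact_force: [-3.7, -1.4, 6.4]
gripper_width: 0.648
```

Request:
play_rows(increments=[{"offset": [0,0,0],"twist": 0,"grip": 1},{"offset": [0,0,0],"twist": 0,"grip": 1},{"offset": [0,0,0],"twist": 0,"grip": 1},{"offset": [0,0,0],"twist": 0,"grip": 1},{"offset": [0,0,0],"twist": 0,"grip": 1}])

```text
time: 19.6
tool_pos: [0.5331, 0.3576, 0.247]
tool_rot: [-0.0, 0.0, 1.0, -0.0]
contact_force: [-0.6, -0.7, -0.7]
gripper_width: 0.997
```

Request:
play_rows(increments=[{"offset": [0,0,-10],"twist": 0,"grip": 1},{"offset": [0,0,-30],"twist": 0,"grip": 1},{"offset": [0,0,-50],"twist": 0,"grip": 1},{"offset": [0,0,-70],"twist": 0,"grip": 1},{"offset": [0,0,-70],"twist": 0,"grip": 1}])

```text
time: 20.02
tool_pos: [0.5344, 0.3584, 0.3235]
tool_rot: [0.004, 0.0, 1.0, 0.002]
contact_force: [1.0, 0.8, 1.9]
gripper_width: 0.999
```

```bash
python3 -c "
from h import *
cv2.imwrite('pics/s3.png',manip.grab_frame('scene'))
print([(d['p'],w('scene',d['xyz']).round(4)) for d in manip.tip_of('case_c','scene')])
go(.438,.029,.32,21.3)"
```

```text
[(0.94, array([0.5367, 0.3624, 0.059 ])), (0.83, array([ 0.4587, -0.1375,  0.0009])), (0.8, array([0.4354, 0.0332, 0.0049]))]
t 20.12 [0.5334 0.3578 0.3188] yaw -0.0 offset [  95.1 -328.9   -1.9] twist -0.373
```

View pics/s3.png

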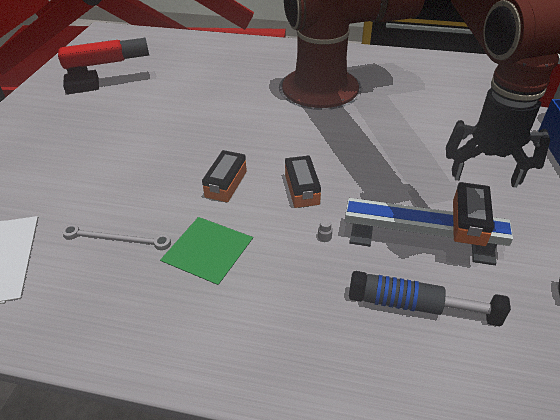

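The scene view shows case 3 upright on the rail at (475,212), with cases 2 and 1 on the bench at (224,175) and (302,180), and the bystanders untouched. Now I fetch case 1.

Request:
play_rows(increments=[{"offset": [10,-33,0],"twist": 0,"grip": 1},{"offset": [19,-66,0],"twist": 0,"grip": 1},{"offset": [28,-99,0],"twist": 0,"grip": 1},{"offset": [38,-132,0],"twist": 0,"grip": 1},{"offset": [47.5,-164.5,0],"twist": 0,"grip": 1}])

```text
time: 20.53
tool_pos: [0.4841, 0.1918, 0.3151]
tool_rot: [-0.002, 0.0, 1.0, -0.0]
contact_force: [0.4, -0.3, -0.5]
gripper_width: 1.004
```

Request:
play_rows(increments=[{"offset": [10,-33,0],"twist": -0.09,"grip": 1},{"offset": [19,-66,0],"twist": -0.18,"grip": 1},{"offset": [28,-99,0],"twist": -0.27,"grip": 1},{"offset": [38,-132,0],"twist": -0.36,"grip": 1},{"offset": [47.5,-164.5,0],"twist": -0.373,"grip": 1}])

```text
time: 20.95
tool_pos: [0.4365, 0.0275, 0.3155]
tool_rot: [-0.001, -0.187, 0.982, 0.0]
contact_force: [0.9, 0.1, 0.3]
gripper_width: 0.997
```

Request:
play_rows(increments=[{"offset": [0,0,0],"twist": 0,"grip": 1},{"offset": [0,0,0],"twist": 0,"grip": 1},{"offset": [0,0,35],"twist": 0,"grip": 1},{"offset": [0,0,70],"twist": 0,"grip": 1},{"offset": [0,0,100],"twist": 0,"grip": 1}])

```text
time: 21.37
tool_pos: [0.4374, 0.0297, 0.2151]
tool_rot: [-0.0, -0.186, 0.983, 0.0]
contact_force: [-0.3, 0.5, -0.5]
gripper_width: 1.001
```

Request:
play_rows(increments=[{"offset": [0,0,20],"twist": 0,"grip": 1},{"offset": [0,0,29],"twist": 0,"grip": 1},{"offset": [0,0,29],"twist": 0,"grip": 1},{"offset": [0,0,29],"twist": 0,"grip": 0.4},{"offset": [0,0,29],"twist": 0,"grip": 0.2}])

```text
time: 21.78
tool_pos: [0.4388, 0.0291, 0.1897]
tool_rot: [0.001, -0.185, 0.983, -0.0]
contact_force: [-0.4, -0.0, -0.6]
gripper_width: 0.75
```

Request:
play_rows(increments=[{"offset": [0,0,0],"twist": 0,"grip": 0.2},{"offset": [0,0,0],"twist": 0,"grip": 0.2},{"offset": [0,0,0],"twist": 0,"grip": 0.2},{"offset": [0,0,0],"twist": 0,"grip": 0.2},{"offset": [0,0,0],"twist": 0,"grip": 0.2}])

```text
time: 22.2
tool_pos: [0.4391, 0.0288, 0.1904]
tool_rot: [0.002, -0.185, 0.983, -0.0]
contact_force: [0.3, 1.6, 6.9]
gripper_width: 0.648
```

Request:
play_rows(increments=[{"offset": [0,0,-10],"twist": 0,"grip": 0.2},{"offset": [0,0,-40],"twist": 0,"grip": 0.2},{"offset": [0,0,-75],"twist": 0,"grip": 0.2},{"offset": [0,0,-110],"twist": 0,"grip": 0.2},{"offset": [0,0,-140],"twist": 0,"grip": 0.2}])

```text
time: 22.62
tool_pos: [0.4371, 0.0287, 0.33]
tool_rot: [-0.0, -0.185, 0.983, -0.0]
contact_force: [0.5, -0.4, -4.2]
gripper_width: 0.645
```

```bash
python3 -c "
from h import *
ft(4); go(.533,.208,.327,0)"
```

```text
t 22.77 pos [0.4382 0.0286 0.3309] caseyaw 21.3 F tool [-1.48 -0.81  2.89] M tool [ 0.036 -0.103  0.015] sd [0.048 0.163 0.042] width 0.648
t 22.82 [0.4374 0.0287 0.3281] yaw 21.3 offset [-154.2  132.3    1. ] twist 0.372
```

Request:
play_rows(increments=[{"offset": [-26,22,0],"twist": 0.06,"grip": 0.2},{"offset": [-52,44,0],"twist": 0.12,"grip": 0.2},{"offset": [-78,66,0],"twist": 0.2,"grip": 0.2},{"offset": [-104,88,0],"twist": 0.3,"grip": 0.2},{"offset": [-130,111,0],"twist": 0.372,"grip": 0.2}])

```text
time: 23.23
tool_pos: [0.5179, 0.1806, 0.324]
tool_rot: [-0.003, 0.002, 1.0, -0.001]
contact_force: [0.7, -0.6, -3.3]
gripper_width: 0.648
```

```bash
python3 -c "
from h import *
ft(4); go(.533,.208,.327,0)"
```

```text
t 23.38 pos [0.518  0.1809 0.324 ] caseyaw 0.2 F tool [0.41 0.14 3.26] M tool [-0.001  0.011  0.008] sd [0.124 0.041 0.044] width 0.646
t 23.43 [0.5176 0.1798 0.3243] yaw 0.1 offset [-15.5  28.1  -2.9] twist 0.002
```

Request:
play_rows(increments=[{"offset": [-15,28,0],"twist": 0,"grip": 0.2},{"offset": [-15,28,0],"twist": 0,"grip": 0.2},{"offset": [-15,28,15],"twist": 0,"grip": 0.2},{"offset": [-15,28,40],"twist": 0,"grip": 0.2},{"offset": [-15,28,60],"twist": 0,"grip": 0.2}])

```text
time: 23.85
tool_pos: [0.5326, 0.2062, 0.266]
tool_rot: [-0.001, 0.0, 1.0, -0.0]
contact_force: [-1.4, 0.3, -4.5]
gripper_width: 0.645
```

Request:
play_rows(increments=[{"offset": [0,0,6],"twist": 0,"grip": 0.2},{"offset": [0,0,10],"twist": 0,"grip": 0.2},{"offset": [0,0,12],"twist": 0,"grip": 0.2},{"offset": [0,0,12],"twist": 0,"grip": 0.2},{"offset": [0,0,12],"twist": 0,"grip": 0.2}])

```text
time: 24.27
tool_pos: [0.534, 0.2073, 0.2576]
tool_rot: [0.001, 0.0, 1.0, 0.0]
contact_force: [0.8, 0.1, -3.7]
gripper_width: 0.645
```

```bash
python3 -c "
from h import *
ft(4); go(.533,.208,.2496,0)"
```

```text
t 24.42 pos [0.534  0.2075 0.2575] caseyaw 0.0 F tool [-0.14  0.69  3.93] M tool [ 0.015  0.008 -0.015] sd [0.027 0.02  0.014] width 0.647
t 24.47 [0.5339 0.2075 0.2573] yaw 0.0 offset [0.9 0.5 7.7] twist 0.0
```

Request:
play_rows(increments=[{"offset": [0,0,3],"twist": 0,"grip": 0.2},{"offset": [0,0,5],"twist": 0,"grip": 0.2},{"offset": [0,0,6],"twist": 0,"grip": 0.2},{"offset": [0,0,7],"twist": 0,"grip": 0.2},{"offset": [0,0,7],"twist": 0,"grip": 0.2}])

```text
time: 24.88
tool_pos: [0.5337, 0.2075, 0.2505]
tool_rot: [-0.0, -0.0, 1.0, -0.0]
contact_force: [-5.6, -1.6, 4.4]
gripper_width: 0.649
```

Request:
play_rows(increments=[{"offset": [0,0,0.8],"twist": 0,"grip": 0.2},{"offset": [0,0,1.5],"twist": 0,"grip": 0.2},{"offset": [0,0,1.5],"twist": 0,"grip": 0.2},{"offset": [0,0,1.5],"twist": 0,"grip": 0.2}])

```text
time: 25.22
tool_pos: [0.5337, 0.2076, 0.2505]
tool_rot: [-0.001, -0.0, 1.0, -0.0]
contact_force: [-9.0, -3.2, 12.6]
gripper_width: 0.651
```

```bash
python3 -c "
from h import *
ft(4)"
```

```text
t 25.37 pos [0.5337 0.2076 0.2505] caseyaw 0.0 F tool [  9.3   -2.56 -12.56] M tool [0.492 1.428 0.06 ] sd [0.037 0.033 0.046] width 0.646
```

On contact. I'll release, retreat and check the rail.

Request:
play_rows(increments=[{"offset": [0,0,-1],"twist": 0,"grip": 0.2},{"offset": [0,0,-1],"twist": 0,"grip": 1},{"offset": [0,0,-1],"twist": 0,"grip": 1},{"offset": [0,0,-1],"twist": 0,"grip": 1},{"offset": [0,0,-1],"twist": 0,"grip": 1}])

```text
time: 25.83
tool_pos: [0.5338, 0.2074, 0.2488]
tool_rot: [0.0, -0.0, 1.0, 0.0]
contact_force: [-1.3, 0.1, -0.2]
gripper_width: 0.995
```

Request:
play_rows(increments=[{"offset": [0,0,-10],"twist": 0,"grip": 1},{"offset": [0,0,-30],"twist": 0,"grip": 1},{"offset": [0,0,-50],"twist": 0,"grip": 1},{"offset": [0,0,-70],"twist": 0,"grip": 1},{"offset": [0,0,-70],"twist": 0,"grip": 1}])

```text
time: 26.25
tool_pos: [0.5351, 0.2079, 0.3246]
tool_rot: [0.005, -0.0, 1.0, 0.001]
contact_force: [0.2, -0.2, 0.8]
gripper_width: 0.995
```

```bash
python3 -c "
from h import *
cv2.imwrite('pics/s4.png',manip.grab_frame('scene'))
print([(d['p'],w('scene',d['xyz']).round(4)) for d in manip.tip_of('case_c','scene')])
go(.456,-.138,.32,-6)"
```

```text
[(0.94, array([0.5377, 0.3599, 0.0589])), (0.66, array([ 0.4565, -0.1388,  0.0013])), (0.59, array([0.5326, 0.2089, 0.0626]))]
t 26.35 [0.5339 0.2075 0.3203] yaw 0.0 offset [ 7.800e+01 -3.455e+02 -2.000e-01] twist 0.105
```

View pics/s4.png

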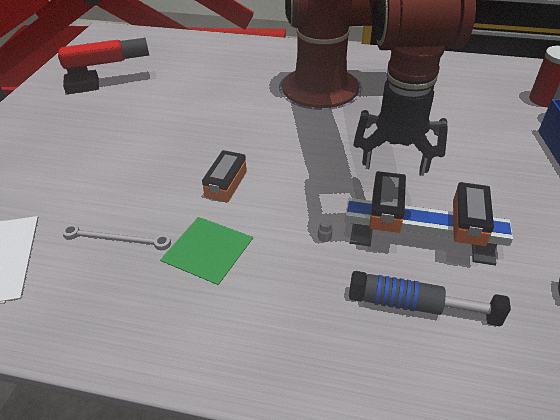

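Both quiet cases stand on the rail, at (388,200) and (473,212). Next I pick up the rattling case.

Request:
play_rows(increments=[{"offset": [8,-35,0],"twist": 0,"grip": 1},{"offset": [16,-69,0],"twist": 0,"grip": 1},{"offset": [24,-104,0],"twist": 0,"grip": 1},{"offset": [32,-138,0],"twist": 0,"grip": 1},{"offset": [39,-173,0],"twist": 0,"grip": 1}])

```text
time: 26.77
tool_pos: [0.4933, 0.0333, 0.317]
tool_rot: [-0.001, -0.001, 1.0, 0.0]
contact_force: [0.7, -1.2, -1.4]
gripper_width: 0.996
```

Request:
play_rows(increments=[{"offset": [8,-35,0],"twist": 0,"grip": 1},{"offset": [16,-69,0],"twist": 0.05,"grip": 1},{"offset": [24,-104,0],"twist": 0.105,"grip": 1},{"offset": [32,-138,0],"twist": 0.105,"grip": 1},{"offset": [39,-172.5,0],"twist": 0.105,"grip": 1}])

```text
time: 27.18
tool_pos: [0.4543, -0.1394, 0.3172]
tool_rot: [-0.001, 0.052, 0.999, 0.0]
contact_force: [0.5, -0.4, 0.2]
gripper_width: 0.999
```

Request:
play_rows(increments=[{"offset": [0,0,0],"twist": 0,"grip": 1},{"offset": [0,0,0],"twist": 0,"grip": 1},{"offset": [0,0,35],"twist": 0,"grip": 1},{"offset": [0,0,70],"twist": 0,"grip": 1},{"offset": [0,0,100],"twist": 0,"grip": 1}])

```text
time: 27.6
tool_pos: [0.4553, -0.1366, 0.2166]
tool_rot: [-0.0, 0.052, 0.999, 0.0]
contact_force: [0.0, 0.6, -0.2]
gripper_width: 1.002
```

Request:
play_rows(increments=[{"offset": [0,0,20],"twist": 0,"grip": 1},{"offset": [0,0,31],"twist": 0,"grip": 1},{"offset": [0,0,31],"twist": 0,"grip": 1},{"offset": [0,0,31],"twist": 0,"grip": 0.4},{"offset": [0,0,31],"twist": 0,"grip": 0.2}])

```text
time: 28.02
tool_pos: [0.4566, -0.138, 0.1892]
tool_rot: [0.001, 0.052, 0.999, -0.0]
contact_force: [0.2, -0.6, -0.1]
gripper_width: 0.752
```

Request:
play_rows(increments=[{"offset": [0,0,0],"twist": 0,"grip": 0.2},{"offset": [0,0,0],"twist": 0,"grip": 0.2},{"offset": [0,0,0],"twist": 0,"grip": 0.2},{"offset": [0,0,0],"twist": 0,"grip": 0.2},{"offset": [0,0,0],"twist": 0,"grip": 0.2}])

```text
time: 28.43
tool_pos: [0.4567, -0.1385, 0.1899]
tool_rot: [0.002, 0.052, 0.999, -0.001]
contact_force: [0.0, 1.2, 6.6]
gripper_width: 0.645
```

Request:
play_rows(increments=[{"offset": [0,0,-10],"twist": 0,"grip": 0.2},{"offset": [0,0,-40],"twist": 0,"grip": 0.2},{"offset": [0,0,-75],"twist": 0,"grip": 0.2},{"offset": [0,0,-110],"twist": 0,"grip": 0.2},{"offset": [0,0,-145],"twist": 0,"grip": 0.2}])

```text
time: 28.85
tool_pos: [0.4546, -0.1377, 0.3334]
tool_rot: [-0.001, 0.052, 0.999, 0.0]
contact_force: [-0.1, -1.7, -4.0]
gripper_width: 0.646
```

```bash
python3 -c "
from h import *
ft(4); go(.642,-.118,.35,-6)"
```

```text
t 29.0 pos [ 0.4561 -0.1384  0.3364] caseyaw -6.0 F tool [-1.36 -0.69  2.26] M tool [ 0.005 -0.083  0.006] sd [0.052 0.106 0.019] width 0.646
t 29.05 [ 0.4553 -0.138   0.3333] yaw -6.0 offset [-183.5   39.5  -16.5] twist -0.0
```

Request:
play_rows(increments=[{"offset": [-25,6,-5],"twist": 0,"grip": 0.2},{"offset": [-55,12,-10],"twist": 0,"grip": 0.2},{"offset": [-85,18,-15],"twist": 0,"grip": 0.2},{"offset": [-115,24,-20],"twist": 0,"grip": 0.2},{"offset": [-145,30,-20],"twist": 0,"grip": 0.2}])

```text
time: 29.47
tool_pos: [0.6036, -0.123, 0.3499]
tool_rot: [-0.002, 0.052, 0.999, 0.001]
contact_force: [-0.1, 0.2, -3.6]
gripper_width: 0.644
```

Request:
play_rows(increments=[{"offset": [-20,5,0],"twist": 0,"grip": 0.2},{"offset": [-32,8,0],"twist": 0,"grip": 0.2},{"offset": [-38,9,0],"twist": 0,"grip": 0.2},{"offset": [-38,9,0],"twist": 0,"grip": 0.2},{"offset": [-38,9,0],"twist": 0,"grip": 0.2}])

```text
time: 29.88
tool_pos: [0.6409, -0.1184, 0.3503]
tool_rot: [-0.002, 0.052, 0.999, 0.0]
contact_force: [0.6, 0.1, -4.1]
gripper_width: 0.642
```

Request:
play_rows(increments=[{"offset": [0,0,0],"twist": 0,"grip": 0.2},{"offset": [0,0,0],"twist": 0,"grip": 0.2},{"offset": [0,0,0],"twist": 0,"grip": 0.2},{"offset": [0,0,0],"twist": 0,"grip": 0.2},{"offset": [0,0,0],"twist": 0,"grip": 0.2}])

```text
time: 30.3
tool_pos: [0.6414, -0.1185, 0.353]
tool_rot: [0.0, 0.052, 0.999, -0.0]
contact_force: [0.1, -0.4, -3.5]
gripper_width: 0.645
```

```bash
python3 -c "
from h import *
ft(6)
cv2.imwrite('pics/s5.png',manip.grab_frame('scene'))
print([(d['p'],w('scene',d['xyz']).round(4)) for d in manip.tip_of('case_c','scene')])
print(manip.state()['joint_vel'].round(3))"
```

```text
t 30.55 pos [ 0.6417 -0.1185  0.3528] caseyaw -6.0 F tool [-0.16 -0.51  4.04] M tool [ 0.003  0.04  -0.008] sd [0.029 0.01  0.014] width 0.646
[(0.85, array([ 0.6419, -0.1158,  0.1634])), (0.74, array([0.5316, 0.2092, 0.0614])), (0.7, array([0.5374, 0.3625, 0.0626]))]
[-0.001 -0.001 -0.001  0.001 -0.002  0.001]
```

View pics/s5.png

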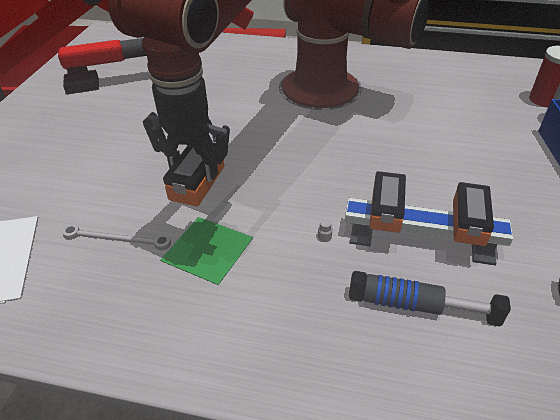

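The rattling case is held level and still at about (194,180) in the picture, 0.163 m up over the mat centre. Both quiet cases stand on the rail. Handing in.

```bash
python3 -c "
from h import *
print(manip.job_done())"
```

```text
the job is handed in; nothing more can be done
None
```

The job is handed in at about 30.6 s of the 72 s allowed. The two quiet cases stand on the rail and the rattling case is held over the mat.

- **Finding the rattler:** I shook the left and middle cases along their length and compared the wrist moment after each shake. The left case stayed at about 0.00 N m both ways. The middle case swung from -0.056 to +0.044 N m, so it rattles. I did not shake the right case: it was quiet by elimination, and its moment read 0.002 N m after being carried.
- **Quiet cases:** I placed the right case, then the left, on the rail and let go of both. Last check puts them at about (0.537, 0.362) and (0.532, 0.209), undersides about 0.06 m up, against a rail centre line at x ≈ 0.533. They look upright in the picture.
- **Rattling case:** I lifted it only after both were on the rail. It is about 0.163 m up, within about 5 mm of the mat's centre, level and with the arm at rest.
- **Bystanders:** The spanner, damper and socket look unmoved in the last picture.

**Readings that stood out:**
- Setting the left case back on the bench early on gave a brief 50 N wrist reading, under the 120 N limit. I lowered more gently after that.
- Moment readings taken straight after two lifts were noisy, at about -0.1 N m. The left case's reading settled once the arm was still. The rattling case's came to rest at +0.04 N m, as expected with the part at one end.
- The task's judging conditions happen to name the rattling case. I did not use that, since the names cannot be told apart in the images.

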